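# Switch on, push down and defrost: start the toaster

### The arm

A 6-joint arm with a two-finger parallel gripper is mounted at the origin on the work surface. World frame = base frame: x ahead of the robot, y to its left, z up, the work surface at z = 0. Lengths are in mm, angles in rad, forces in N, time in s.
With the tool pointing down it reaches from about 350 to 975 mm from the base axis. Payload 7.1 kg.
Tool frame: the origin (TCP) lies midway between the tips of the shut fingers; the grasp point (between the pads) lies 19 mm behind it (ctrl.grasp_offset is the distance from the TCP to the grasp point, in mm); z points along the fingers, y is the line along which they close (so a half turn about z gives the same grasp; the last joint's range is limited). The gripper opens to 88 mm and grips with 3 to 60 N. Pads are 20 mm wide; open, the fingers measure 115 mm over their backs; the gripper's body (75 mm by 178 mm) begins 61 mm behind the grasp point.
Start: joints at [-0.019, 0.423, 1.63, -0, 1.089, -0.019], TCP at [624.984, 0.026, 194.875] pointing down, gripper open.
Joint ranges: [-3, 3], [-0.9, 2.11], [0.09, 2.58], [-1.31, 4.45], [0.11, 2.69], [-2.54, 2.54]. Speed limits (rad/s): [2.39, 2.39, 3.01, 3.14, 3.14, 3.14].

### API

Orientations are given as a rotation vector (axis times angle).
In Python, from workcell import ctrl gives the robot as it stands. The module is installed in compiled form; this text tells all that it offers.
- The arm moves only by the tool servo_tool, never from a script. Its argument "rows" is a list of rows, each a list of 7 numbers: the turn, a rotation vector about the tool's x, y, z as a fraction of full scale, then the shift along the tool's x, y, z as a fraction of full scale, then the finger opening in mm, from 0 to 87.8. A call has 1 to 10 rows; each row is the pose to reach, as a shift and turn from the pose commanded when the call began, along the tool's axes at that moment; what a row does not reach only later rows make up. Full scale, the value 1, is 20 cm for a shift and 1.5 rad for a turn. A row lasts 1/8 s, in which the tool goes at most 62.5 mm and 10.7 degrees, less where a joint would pass 70% of its speed; a pose out of reach is approached as far as the arm can. A call with a number of a shift or a turn outside -1 to 1 is refused whole. A call with a gripper value outside its range is refused whole. The fingers move at their own pace and stop on an object; the grip force is fixed at half the most. Time passes only in rows, so rows that repeat a pose let the fingers close. It gives the time, the measured TCP pose, the force, the opening and the grip force at its end, in the units of the state.
- ctrl.get_obs(): the state, without advancing time (a new reading comes with each control period).
- ctrl.get_image(name): name is "scene" or "side" or "wrist"; returns (picture, depth): 384x512x3 uint8, red, green, blue; 384x512 float32, mm along the optical axis (not along the pixel's ray), 0 where there is no reading.
- ctrl.camera_info(name): a dict with "intrinsics" (3x3 intrinsics, pixels), "R" (3x3) and "t" (3): a world point X has camera coordinates R X + t. Camera axes: x right, y down, z forward; pixel columns grow to the right and rows downward; lengths in mm; the calibration is good to about 2 mm. A picture is of the moment at which its call begins: read the wrist's pose just before it. camera_info takes no time and is no camera call; for the wrist camera it gives the pose at the moment of the call.
- ctrl.close_job(): hands the job in; it is judged then, once.
The state is a dict: "t": time; "qpos": joint angles; "qvel": joint speeds; "joint_torque": joint torques, N m; "ee_pos": TCP position; "orientation": TCP orientation; "ft_force": force on the tool from outside, world axes, zero at the start; "moment": the same for the moment, N m; "width": finger opening in mm; "grasp_force": force on a finger pad.
Only numpy, scipy, OpenCV 4.12 (cv2) and the standard library are available. Lean on these libraries where they do the work, as an engineer would, in place of code of your own. Each camera call takes 0.05 s, during which the arm holds its last target. There are 200 camera calls.

### The job

Start the toaster for the frozen waffles, using only the closed fingertips to press: first switch on the rocker of the socket that holds the toaster's round plug (press down its raised end), then push the toaster's lever all the way down, and last press the bar-shaped defrost key fully down and let it come back up. Leave the other two rockers and the two round keys alone, and do not lift, shift or knock over the toaster or any of the things around it.

Things in the scene. Friction and masses are not known exactly. Their poses are not given: they have to be found in the camera images.
- toaster: two-slot toaster, steel with black ends, 190 mm (its x) by 300 mm (its y) by 165 mm high, about 2 kg, standing loose on rubber feet. Origin: centre of its underside; z up. Its control end is its +y end: the lever sticks out there, and three keys stand on the flat top near that end. Two frozen waffles stick about 27 mm out of the slots in its top and sink as the lever goes down
- lever_pad (a point): where to press the lever: on the top face of the steel lever pad, 178 mm from the toaster's origin along its +y, 168 mm above the counter when the lever is up. The pad is 46 mm (toaster x) by 48 mm (toaster y), 12 mm thick, and sticks out 48 mm from the end face (150 mm from the origin), this point lying 28 mm out from that face
- lever (a joint): lever travel in m, straight down: 0 up (it may start up to 4 mm lower), 0.036 fully down. Moves with about 5 N and stays where it is left
- key_bar_top (a point): centre of the top face of the bar-shaped defrost key, the middle one of the three keys: 15 mm (toaster x) by 36 mm (toaster y), standing 8 mm above the toaster's top, 173 mm above the counter, 118 mm from the toaster's origin along its +y
- key_bar (a joint): travel of the bar key in m, straight down: 0 up, 0.005 fully down. Spring key, 1.5 N to start and 5 N to bottom; comes back when let go
- key_near (a joint): travel of the round key (18 mm across, 55 mm from the bar key along the toaster's -x), same spring and travel; leave it alone
- key_far (a joint): travel of the round key (18 mm across, 55 mm from the bar key along the toaster's +x), same spring and travel; leave it alone
- strip: white socket strip fixed to the counter, 115 mm (its x) by 235 mm (its y) by 38 mm high. Origin: centre of its underside, z up. Three sockets in a row along its y at 70 mm pitch: a at +70 mm, b in the middle, c at -70 mm, all 26 mm towards its +x; each has its own black rocker beside it, centred 30 mm towards its -x
- plug_round: the toaster's plug: a round white plug 42 mm across and 34 mm high, in one of the three sockets (which one varies). Origin: centre of its underside, on the strip's top at 38 mm height
- plug_square: square white plug of another appliance, 40 by 40 by 26 mm high, in another socket; origin: centre of its underside
- plug_slim: slim white plug of another appliance, 44 by 18 by 22 mm high, in the remaining socket; origin: centre of its underside
- rocker_a (a joint): rocker of socket a, 40 mm (strip x) by 24 mm (strip y), hinged across its middle: 0 off (it may start at up to 0.04; its strip -x end, away from the plug, stands raised), 0.4 rad fully on (that end down). About 4 N on the ridge moves it; it stays where it is left
- rocker_a_ridge (a point): top of the rounded ridge on the strip -x end of rocker a (strip y = +70 mm), where it is pressed: 60 mm above the counter when off, 53 mm when on
- rocker_b (a joint): rocker of socket b, 40 mm (strip x) by 24 mm (strip y), hinged across its middle: 0 off (it may start at up to 0.04; its strip -x end, away from the plug, stands raised), 0.4 rad fully on (that end down). About 4 N on the ridge moves it; it stays where it is left
- rocker_b_ridge (a point): top of the rounded ridge on the strip -x end of rocker b (strip y = 0), where it is pressed: 60 mm above the counter when off, 53 mm when on
- rocker_c (a joint): rocker of socket c, 40 mm (strip x) by 24 mm (strip y), hinged across its middle: 0 off (it may start at up to 0.04; its strip -x end, away from the plug, stands raised), 0.4 rad fully on (that end down). About 4 N on the ridge moves it; it stays where it is left
- rocker_c_ridge (a point): top of the rounded ridge on the strip -x end of rocker c (strip y = -70 mm), where it is pressed: 60 mm above the counter when off, 53 mm when on
- jar: bystander: glass jar, 64 mm across, 85 mm high, beyond the strip; origin under its centre
- mug: bystander: white mug, 80 mm across, 90 mm high, between robot and toaster; origin under its centre
- bowl: bystander: grey bowl, 140 mm across, 60 mm high, far in the middle; origin under its centre
- spoon: bystander: steel spoon, 160 mm long, lying between robot and strip; origin under its middle
- butter_dish: bystander: white butter dish with cover, 100 by 170 by 72 mm high, left of the strip; origin under its centre
- pepper_mill: bystander: dark wooden pepper mill, 54 mm across, 157 mm high, right of the toaster; origin under its centre
- salt: bystander: white salt shaker, 42 mm across, 70 mm high, near the robot in the middle; origin under its centre

How it is judged:
By the outcome, as a careful person would: the job done as asked, in the order asked, and still so for the second after the job is handed in, with the robot touching nothing.
It also fails if it takes over 61 s, if anything falls off the work surface, if the arm or the gripper's body presses on something with over 40 N, if the wrist force passes 120 N, or if a joint passes its speed limit or range.

## Working session

There is one attempt and no reset: what is moved stays moved. The work goes in short steps, Python scripts to look and compute and a tool call to move; the robot and the scene stay as the last step left them, time stands still between calls to the robot, and variables do not carry over. Pictures are saved under pics/ and viewed, at most 10 in all, crops included, and the job is handed in when it is done.

Besides the shell and the picture viewer there is one more tool, called after ">>>" as a command line: name --pt "numbers of a row" for each row, then --argument value for the rest. servo_tool: Moves the arm, as the interface text tells. Its arguments: {"type":"object","properties":{"rows":{"type":"array","items":{"type":"array","items":{"type":"number"}}}},"required":["rows"]}

```bash
mkdir -p pics; cat > h.py <<'E'
import numpy as np, cv2
from workcell import ctrl
def snap(n,f):
    ci=ctrl.camera_info(n); im,d=ctrl.get_image(n)
    np.savez(f'pics/{f}.npz',im=im,d=d,K=ci['intrinsics'],R=ci['R'],t=ci['t'])
    cv2.imwrite(f'pics/{f}.png',im[:,:,::-1]); return im,d
def world(f):
    z=np.load(f'pics/{f}.npz'); d=z['d']; v,u=np.mgrid[:d.shape[0],:d.shape[1]]
    p=np.stack([u,v,np.ones_like(u)],-1)@np.linalg.inv(z['K']).T*d[...,None]
    w=(p-z['t'])@z['R']; w[d==0]=np.nan; return w
E
python3 - <<'E'
from h import *
for n in ('scene','side'): snap(n,n+'0')
a=cv2.imread('pics/scene0.png');b=cv2.imread('pics/side0.png')
cv2.imwrite('pics/s0.png',cv2.resize(a,(800,600),interpolation=3)); cv2.imwrite('pics/d0.png',cv2.resize(b,(800,600),interpolation=3))
o=ctrl.get_obs(); print(o)
E
```

```text
{'t': 0.1, 'qpos': array([-1.90077887e-02,  4.23793261e-01,  1.63064132e+00, -1.70165676e-06,
        1.08861506e+00, -1.89820342e-02]), 'qvel': array([-0.00205056, -0.00086323, -0.00361117,  0.00024094,  0.00200257,
       -0.00047573]), 'joint_torque': array([ 6.49496542e-04, -5.45618248e+01, -2.74323839e+01,  6.46709581e-02,
        1.88581715e-02,  1.54216096e-06]), 'ee_pos': array([6.24428914e+02, 3.11987135e-02, 1.94150561e+02]), 'orientation': array([-2.22072744e+00, -2.22067200e+00,  1.58845355e-03]), 'ft_force': array([ 1.14996828,  0.65905187, -0.01011674]), 'moment': array([-0.0261167 , -0.05431372,  0.05837378]), 'grasp_force': 0.0, 'width': 87.95806731791161}
```

View pics/s0.png

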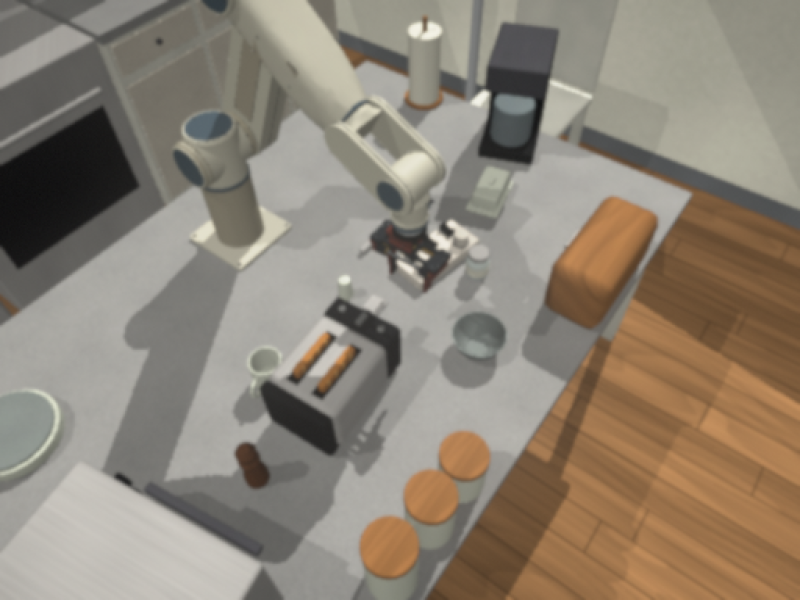

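View pics/d0.png

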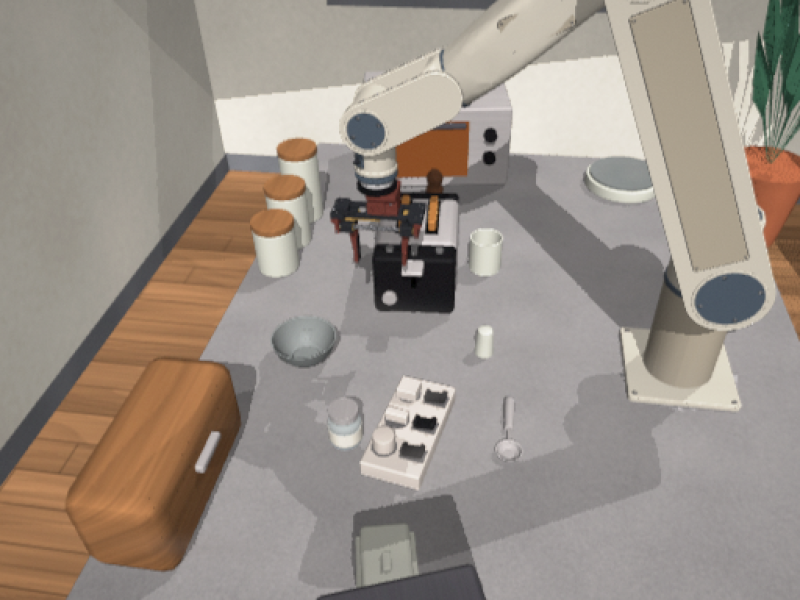

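The side view shows the round plug at (384,440), the strip end farthest from the toaster, so it should be socket a. Its rocker is at (413,452). The toaster is behind the gripper, lever pad at (412,268).

```bash
cat >> h.py <<'E'
def rect(w,box,zl,zh):
    m=(w[...,0]>box[0])&(w[...,0]<box[1])&(w[...,1]>box[2])&(w[...,1]<box[3])&(w[...,2]>zl)&(w[...,2]<zh)
    p=w[m]; return p, cv2.minAreaRect(p[:,:2].astype(np.float32)) if len(p)>5 else None
E
python3 - <<'E'
from h import *
w=world('side0'); np.set_printoptions(precision=1,suppress=True)
g=lambda u,v:print((u,v),w[round(v*.64),round(u*.64)])
for u,v in [(384,440),(413,452),(424,424),(436,397),(400,385),(450,385),(418,482),(366,465),(412,268),(390,300),(440,300),(395,250),(485,330),(508,452),(345,405),(486,238)]: g(u,v)
p=w[round(440*.64),round(384*.64)]
for c in [(p[0]-150,p[0]+150,p[1]-300,p[1]+150)]:
  q,r=rect(w,c,33,42); print(len(q),r,np.median(q[:,2]))
w2=world('scene0'); 
for n,a in(('side',w),('scene',w2)):
  q,r=rect(a,(350,900,-600,-50),155,172); print(n,len(q),r,np.median(q[:,2]))
E
```

```text
(384, 440) [561.1 338.7  71.4]
(413, 452) [511.1 335.9  46.2]
(424, 424) [500.3 269.9  49.1]
(436, 397) [485.4 199.3  49. ]
(400, 385) [557.7 187.8  61.8]
(450, 385) [466.  116.5   2.4]
(418, 482) [493.  384.4  27.1]
(366, 465) [591.3 368.8  33.4]
(412, 268) [568.5 -59.2 161.3]
(390, 300) [622.8 -78.1  55. ]
(440, 300) [510.6 -91.8  55.9]
(395, 250) [ 616.6 -123.8  161.3]
(485, 330) [405.7   9.5  66.9]
(508, 452) [340.  274.6   0.6]
(345, 405) [646.5 273.2  82.2]
(486, 238) [ 426.3 -346.5   63.2]
1414 ((568.7272338867188, 255.12460327148438), (235.6453857421875, 195.83599853515625), 79.52115631103516) 36.47049323618215
side 1503 ((692.4751586914062, -273.9912414550781), (414.33929443359375, 448.3312072753906), 0.10215166211128235) 161.90880415163485
scene 3381 ((652.148193359375, -253.05508422851562), (370.93096923828125, 446.6225891113281), 23.031381607055664) 163.82893576366072
```

>>> servo_tool --pt "0 0 0 0.3 -0.2 -0.3 0" --pt "0 0 0 0.6 -0.5 -0.5 0" --pt "0 0 0 0.9 -0.7 -0.5 0" --pt "0 0 0 1 -0.7 -0.5 0" --pt "0 0 0 1 -0.7 -0.5 0" --pt "0 0 0 1 -0.7 -0.5 0"

```text
t: 0.85
ee_pos: [484.4, 201.1, 295.1]
orientation: [2.218, 2.224, 0.001]
ft_force: [-0.1, -0.1, 0.1]
width: 31.3
grasp_force: 0.0
```

```bash
python3 - <<'E'
from h import *
np.set_printoptions(precision=1,suppress=True)
print(ctrl.get_obs()['ee_pos'])
for n in('wrist','scene','side'): snap(n,n+'1')
cv2.imwrite('pics/w1.png',cv2.resize(cv2.imread('pics/wrist1.png'),(800,600),interpolation=3))
# side crop: toaster, x3
a=cv2.imread('pics/side1.png'); cv2.imwrite('pics/t1.png',cv2.resize(a[105:215,220:340],None,fx=5,fy=5,interpolation=3))
E
```

```text
[484.4 201.1 295.1]
```

View pics/w1.png

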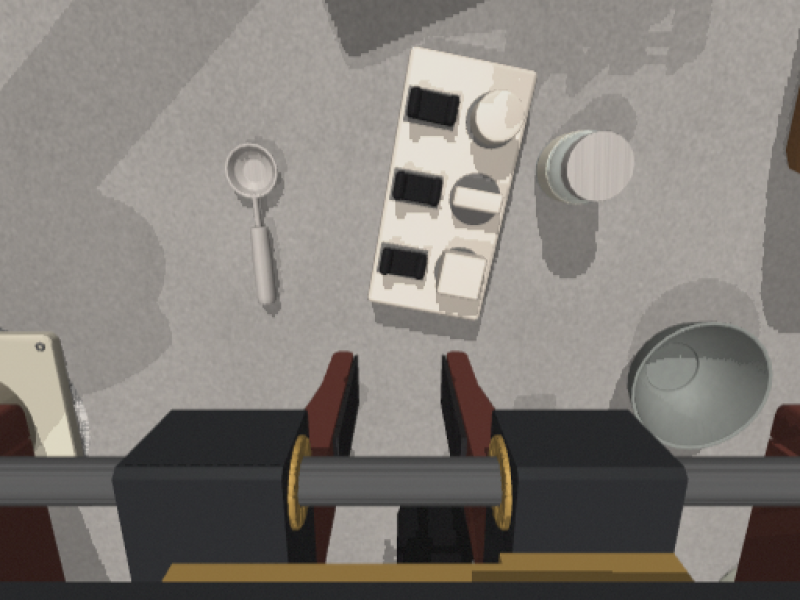

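View pics/t1.png

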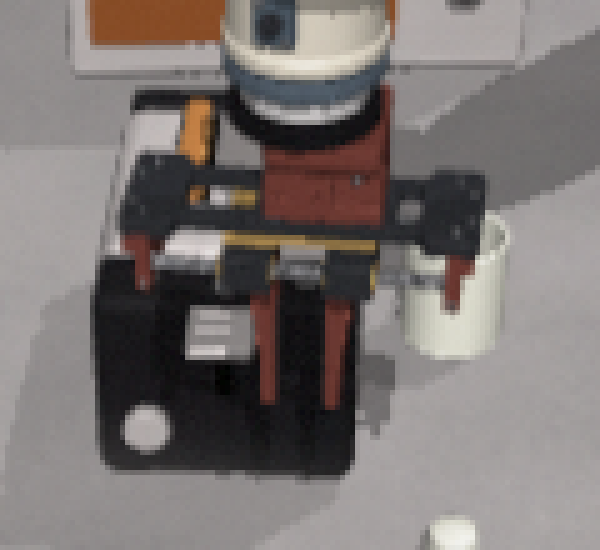

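The wrist view shows strip corners at (413,47), (536,70), (478,318) and (370,300). The round plug at (498,117) is at the +y end, with its rocker at (433,106).

```bash
cat >> h.py <<'E'
def ray(f,u,v,z):  # pixel at full-res -> world at height z
    q=np.load(f'pics/{f}.npz'); R,t=q['R'],q['t']; c=-R.T@t
    d=R.T@np.linalg.inv(q['K'])@np.array([u,v,1.]); return c+d*(z-c[2])/d[2]
E
python3 - <<'E'
from h import *
np.set_printoptions(precision=1,suppress=True)
C=np.array([ray('wrist1',u*.64,v*.64,38)[:2] for u,v in[(413,47),(536,70),(478,318),(370,300)]])
print(C); c=C.mean(0)
y=(C[0]-C[3])+(C[1]-C[2]); print('len',np.linalg.norm(C[0]-C[3]),np.linalg.norm(C[1]-C[2]),np.linalg.norm(C[1]-C[0]),np.linalg.norm(C[2]-C[3]))
yaw=np.arctan2(y[1],y[0])-np.pi/2; print(c,'yaw',np.degrees(yaw))
w=world('wrist1')
im=np.load('pics/wrist1.npz')['im']
blk=(im.max(2)<70); ex=np.array([np.cos(yaw),np.sin(yaw)]);ey=np.array([-ex[1],ex[0]])
for s in(70,0,-70):
  p=c-30*ex+s*ey
  q=w[blk&(np.abs(w[...,0]-p[0])<40)&(np.abs(w[...,1]-p[1])<30)&(w[...,2]>35)&(w[...,2]<75)]
  loc=np.c_[(q[:,:2]-c)@ex,(q[:,:2]-c)@ey,q[:,2]]
  print(s,len(loc),loc.min(0),loc.max(0)); t=loc[loc[:,2]>loc[:,2].max()-4]; print('ridge loc',np.median(t,0),'world',c+np.median(t,0)[:2]@np.array([ex,ey]))
p=w[(w[...,2]>66)&(w[...,2]<78)&(np.hypot(*(np.moveaxis(w[...,:2],-1,0)-(c+26*ex+70*ey)[:,None,None]))<35)];print('plug loc',(p.mean(0)[:2]-c)@np.c_[ex,ey])
E
```

```text
[[496.5 379.9]
 [604.  362.3]
 [564.6 135.5]
 [456.3 153.9]]
len 229.50138067351517 230.14543985131175 108.98501704954396 109.87543236953773
[530.3 257.9] yaw -9.972254923706
70 614 [-50.9  56.6  38. ] [-8.  80.9 60.7]
ridge loc [-46.2  69.7  58.5] world [496.9 334.5]
0 531 [-51.3 -13.6  37.7] [-8.4 12.  61. ]
ridge loc [-46.3  -0.   58.9] world [484.7 265.9]
-70 470 [-51.6 -85.2  37.6] [ -8.9 -57.8  61.1]
ridge loc [-46.5 -70.5  59.1] world [472.3 196.5]
plug loc [25.  68.9]
```

>>> servo_tool --pt "0 0 0.06 0.25 0.02 0.2 0" --pt "0 0 0.116 0.5 0.048 0.4 0" --pt "0 0 0.116 0.671 0.048 0.65 0" --pt "0 0 0.116 0.671 0.048 0.85 0" --pt "0 0 0.116 0.671 0.048 0.95 0" --pt "0 0 0.116 0.671 0.048 0.95 0" --pt "0 0 0.116 0.671 0.048 0.95 0" --pt "0 0 0.116 0.671 0.048 0.95 0"

```text
t: 2.0
ee_pos: [495.7, 334.3, 106.2]
orientation: [2.406, 2.019, 0.004]
ft_force: [-0.3, -0.0, -0.6]
width: 0.6
grasp_force: 0.0
```

```bash
python3 - <<'E'
from h import *
o=ctrl.get_obs();print(o['ee_pos'],o['orientation'],o['width'])
snap('side','side2'); a=cv2.imread('pics/side2.png'); cv2.imwrite('pics/c2.png',cv2.resize(a[200:330,190:330],None,fx=4.5,fy=4.5,interpolation=3))
E
```

```text
[495.67365329 334.30534107 106.18253649] [2.40649508 2.01897387 0.00353486] 0.6273192592588549
```

View pics/c2.png

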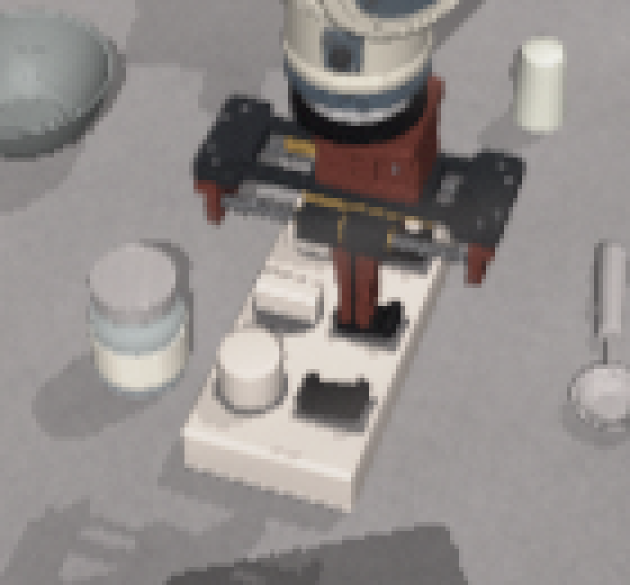

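>>> servo_tool --pt "0 0 0 0 0 0.1 0" --pt "0 0 0 0 0 0.19 0" --pt "0 0 0 0 0 0.22 0" --pt "0 0 0 0 0 0.24 0" --pt "0 0 0 0 0 0.25 0" --pt "0 0 0 0 0 0.26 0" --pt "0 0 0 0 0 0.265 0" --pt "0 0 0 0 0 0.265 0"

```text
t: 3.05
ee_pos: [494.6, 334.2, 52.0]
orientation: [2.406, 2.02, 0.0]
ft_force: [0.1, 0.1, 1.3]
width: 0.4
grasp_force: 0.0
```

>>> servo_tool --pt "0 0 0 0 0 0.005 0" --pt "0 0 0 0 0 0.01 0" --pt "0 0 0 0 0 0.01 0"

```text
t: 3.42
ee_pos: [494.5, 334.2, 49.8]
orientation: [-2.406, -2.02, 0.0]
ft_force: [0.2, 0.1, -0.1]
width: 0.6
grasp_force: 0.0
```

```bash
python3 - <<'E'
from h import *
snap('wrist','w3');snap('side','s3')
a=cv2.imread('pics/s3.png')[225:325,210:320]; b=cv2.imread('pics/w3.png')
a=cv2.resize(a,(396,360),interpolation=3); b=cv2.resize(b,(400,300),interpolation=3)
c=np.zeros((360,800,3),np.uint8); c[:360,:396]=a; c[:300,400:]=b; cv2.imwrite('pics/c3.png',c)
E
```

```text
(no output)
```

View pics/c3.png

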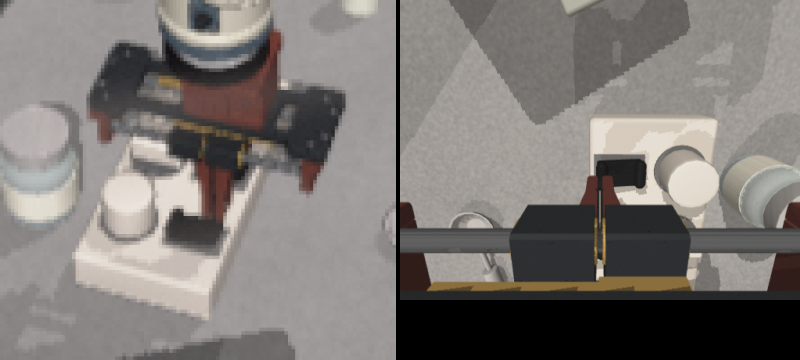

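```bash
python3 - <<'E'
from h import *
np.set_printoptions(precision=1,suppress=True)
c=np.array([530.3,257.9]);yaw=np.radians(-9.97);ex=np.array([np.cos(yaw),np.sin(yaw)]);ey=np.array([-ex[1],ex[0]])
for f in('s3','w3','side1','side0'):
  w=world(f); im=np.load(f'pics/{f}.npz')['im'].astype(int)
  loc=np.stack([(w[...,:2]-c)@ex,(w[...,:2]-c)@ey,w[...,2]],-1)
  near=(np.abs(loc[...,0]+30)<35)&(np.abs(loc[...,1]-65)<30)
  red=near&(im[...,0]>im[...,2]+25)&(im[...,0]<140)&(loc[...,2]<90)&(loc[...,2]>30)
  blk=near&(im.max(2)<70)&(loc[...,2]>30)&(loc[...,2]<70)
  for n,m in(('red',red),('blk',blk)):
    q=loc[m]; 
    if len(q): print(f,n,len(q),np.percentile(q,[2,50,98],axis=0).round(1).tolist())
  if blk.sum():
    q=loc[blk]
    for a in range(-55,-5,8):
      s=q[(q[:,0]>=a)&(q[:,0]<a+8)]
      if len(s): print('  x',a,len(s),'zmax',s[:,2].max().round(1),'y',s[:,1].min().round(1),s[:,1].max().round(1))
print(ctrl.get_obs()['ft_force'],ctrl.get_obs()['qpos'])
E
```

```text
s3 red 15 [[-57.7, 61.9, 78.1], [-53.4, 81.3, 85.5], [-41.3, 83.4, 89.2]]
s3 blk 96 [[-51.2, 60.1, 43.2], [-29.6, 74.0, 49.1], [-12.7, 85.0, 57.3]]
  x -55 12 zmax 58.2 y 65.0 84.0
  x -47 14 zmax 60.1 y 65.5 85.4
  x -39 19 zmax 51.6 y 62.7 83.1
  x -31 19 zmax 49.9 y 60.1 83.1
  x -23 23 zmax 56.3 y 59.5 85.2
  x -15 9 zmax 54.6 y 59.6 82.6
w3 red 204 [[-56.5, 79.0, 78.0], [-46.0, 79.5, 84.5], [-39.2, 80.1, 89.6]]
w3 blk 1876 [[-49.4, 59.1, 45.6], [-26.4, 73.5, 50.5], [-9.5, 81.9, 59.6]]
  x -55 116 zmax 60.2 y 70.7 82.6
  x -47 242 zmax 60.9 y 69.4 82.8
  x -39 356 zmax 53.2 y 58.3 82.0
  x -31 391 zmax 50.9 y 58.3 82.0
  x -23 444 zmax 54.9 y 54.5 82.1
  x -15 327 zmax 56.1 y 58.1 82.6
side1 blk 71 [[-50.9, 61.3, 44.7], [-25.9, 70.2, 49.4], [-12.7, 84.1, 59.1]]
  x -55 8 zmax 60.4 y 63.2 72.9
  x -47 6 zmax 56.9 y 64.0 75.0
  x -39 12 zmax 51.7 y 62.4 79.6
  x -31 15 zmax 49.0 y 61.1 80.6
  x -23 21 zmax 54.2 y 62.7 85.7
  x -15 9 zmax 54.5 y 59.9 82.0
side0 blk 71 [[-50.7, 61.1, 43.6], [-24.7, 70.7, 49.5], [-13.3, 83.6, 57.7]]
  x -55 6 zmax 58.3 y 64.2 69.6
  x -47 8 zmax 58.5 y 63.1 78.9
  x -39 11 zmax 54.0 y 61.6 80.2
  x -31 14 zmax 50.4 y 58.8 79.5
  x -23 24 zmax 56.2 y 60.8 86.5
  x -15 8 zmax 55.5 y 62.4 80.0
[ 0.3  0.7 -0.6] [0.6 0.6 1.8 0.  0.8 0.7]
```

```bash
python3 - <<'E'
from h import *
np.set_printoptions(precision=0,suppress=True,linewidth=200)
b=cv2.imread('pics/w3.png')[185:270,225:345]; a=cv2.imread('pics/s3.png')[235:320,225:300]
c=np.zeros((425,800,3),np.uint8); c[:,:480]=cv2.resize(b,(480,425)[0:1]+(340,),interpolation=0) if 0 else cv2.copyMakeBorder(cv2.resize(b,(480,340),interpolation=0),0,85,0,0,0)
c[:340,490:790]=cv2.resize(a,(300,340),interpolation=0); cv2.imwrite('pics/c4.png',c)
w=world('w3')
for col in(252,255,257,259,262,266): print(col,[tuple(w[r,col].round().astype(int)) if w[r,col,0]==w[r,col,0] else None for r in range(208,262,5)])
E
```

```text
252 [(np.int64(495), np.int64(346), np.int64(50)), (np.int64(495), np.int64(345), np.int64(58)), (np.int64(494), np.int64(341), np.int64(57)), (np.int64(493), np.int64(338), np.int64(57)), (np.int64(495), np.int64(345), np.int64(84)), (np.int64(495), np.int64(345), np.int64(90)), (np.int64(495), np.int64(345), np.int64(97)), (np.int64(495), np.int64(343), np.int64(99)), (np.int64(494), np.int64(340), np.int64(99)), (np.int64(495), np.int64(343), np.int64(111)), (np.int64(495), np.int64(343), np.int64(116))]
255 [(np.int64(497), np.int64(347), np.int64(56)), (np.int64(497), np.int64(345), np.int64(59)), (np.int64(496), np.int64(342), np.int64(60)), (np.int64(496), np.int64(338), np.int64(59)), (np.int64(496), np.int64(343), np.int64(79)), (np.int64(496), np.int64(343), np.int64(87)), (np.int64(496), np.int64(343), np.int64(94)), (np.int64(496), np.int64(342), np.int64(99)), (np.int64(496), np.int64(343), np.int64(105)), (np.int64(496), np.int64(343), np.int64(111)), (np.int64(496), np.int64(343), np.int64(116))]
257 [(np.int64(498), np.int64(347), np.int64(57)), (np.int64(498), np.int
[... 1284 characters left out ...]
p.int64(500), np.int64(344), np.int64(103)), (np.int64(500), np.int64(344), np.int64(109)), (np.int64(500), np.int64(344), np.int64(115)), (np.int64(500), np.int64(344), np.int64(119))]
266 [(np.int64(504), np.int64(344), np.int64(50)), (np.int64(503), np.int64(341), np.int64(52)), (np.int64(503), np.int64(338), np.int64(52)), (np.int64(502), np.int64(334), np.int64(51)), (np.int64(503), np.int64(344), np.int64(84)), (np.int64(503), np.int64(344), np.int64(91)), (np.int64(502), np.int64(343), np.int64(97)), (np.int64(502), np.int64(343), np.int64(103)), (np.int64(502), np.int64(344), np.int64(109)), (np.int64(502), np.int64(344), np.int64(115)), (np.int64(502), np.int64(344), np.int64(120))]
```

View pics/c4.png

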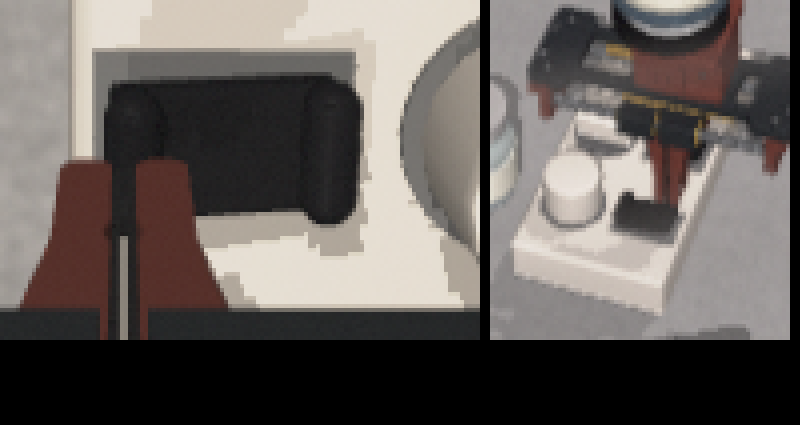

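The fingertips read z≈78 in both cameras, though ee_pos says 50, and the rocker hasn't moved. I'll trust the cameras (offset about +28 mm) and descend by force.

>>> servo_tool --pt "0 0 0 0 0 0.03 0" --pt "0 0 0 0 0 0.06 0" --pt "0 0 0 0 0 0.07 0" --pt "0 0 0 0 0 0.07 0"

```text
t: 4.03
ee_pos: [494.4, 334.1, 35.5]
orientation: [-2.406, -2.02, 0.001]
ft_force: [-0.1, 0.2, -0.8]
width: 0.6
grasp_force: 0.0
```

```bash
cat >> h.py <<'E'
def tip(f='wrist'):
    o=ctrl.get_obs(); snap(f,'tmp'); w=world('tmp'); im=np.load('pics/tmp.npz')['im'].astype(int); p=o['ee_pos']
    m=(np.hypot(w[...,0]-p[0],w[...,1]-p[1])<22)&(im[...,0]>im[...,2]+20)&(im[...,0]>1.6*im[...,1])&(w[...,2]<p[2]+70)
    print(f,'ee',p,'F',o['ft_force'],'red z',np.percentile(w[m][:,2],[0,2,5,20]),m.sum())
E
python3 - <<'E'
from h import *
np.set_printoptions(precision=1,suppress=True)
tip();tip('side')
E
```

```text
wrist ee [494.4 334.1  35.5] F [-0.1  0.2 -0.8] red z [63.  66.  67.7 76.2] 1027
side ee [494.5 334.2  35.7] F [-0.3  0.2  0.3] red z [81.9 82.3 82.9 90.1] 19
```

Tip at ~63 now; contact should come 3 mm lower, and the rocker should be on about 10 mm lower.

>>> servo_tool --pt "0 0 0 0 0 0.01 0" --pt "0 0 0 0 0 0.02 0" --pt "0 0 0 0 0 0.03 0" --pt "0 0 0 0 0 0.03 0"

```text
t: 4.62
ee_pos: [493.4, 334.4, 30.1]
orientation: [-2.405, -2.019, 0.002]
ft_force: [-3.3, 0.9, 5.9]
width: 0.3
grasp_force: 2.9
```

Contact. Continue.

>>> servo_tool --pt "0 0 0 0 0 0.01 0" --pt "0 0 0 0 0 0.02 0" --pt "0 0 0 0 0 0.025 0" --pt "0 0 0 0 0 0.025 0"

```text
t: 5.12
ee_pos: [493.7, 334.4, 25.8]
orientation: [-2.406, -2.019, 0.002]
ft_force: [-5.7, -0.4, 10.8]
width: 0.3
grasp_force: 5.8
```

>>> servo_tool --pt "0 0 0 0 0 0.01 0" --pt "0 0 0 0 0 0.015 0" --pt "0 0 0 0 0 0.015 0"

```text
t: 5.5
ee_pos: [493.8, 334.6, 25.2]
orientation: [-2.406, -2.019, 0.001]
ft_force: [-12.7, -4.0, 33.7]
width: 0.8
grasp_force: 17.6
```

```bash
python3 - <<'E'
from h import *
np.set_printoptions(precision=1,suppress=True)
tip()
b=cv2.imread('pics/tmp.png')[130:290,200:400]; cv2.imwrite('pics/c5.png',cv2.resize(b,(750,600),interpolation=3))
w=world('tmp');im=np.load('pics/tmp.npz')['im'];c=np.array([530.3,257.9]);yaw=np.radians(-9.97);ex=np.array([np.cos(yaw),np.sin(yaw)]);ey=np.array([-ex[1],ex[0]])
loc=np.stack([(w[...,:2]-c)@ex,(w[...,:2]-c)@ey,w[...,2]],-1)
q=loc[(im.max(2)<70)&(np.abs(loc[...,0]+30)<30)&(np.abs(loc[...,1]-70)<15)&(loc[...,2]>38)&(loc[...,2]<68)]
for a in range(-55,-5,6):
  s=q[(q[:,0]>=a)&(q[:,0]<a+6)]
  if len(s): print(a,len(s),s[:,2].max(),np.median(s[:,2]))
E
```

```text
wrist ee [493.8 334.6  25.2] F [-12.7  -4.   33.7] red z [53.2 55.5 57.4 66.1] 1035
-55 64 67.96497433526514 51.98967624414894
-49 152 67.81282742295157 51.34051907339132
-43 133 64.95420279604329 47.79081153161691
-37 378 51.06610698132878 49.0352779102204
-31 395 52.29480134240475 50.40184068594107
-25 468 59.34677168971305 51.81682357515059
-19 485 61.726710005591485 59.63069285014962
-13 120 60.5330198929601 58.71904686150222
```

Rocker a is on: its far end is up to 61 and the ridge is down to 53. The tip z is ee z + 28. Lift next, then view the toaster.

>>> servo_tool --pt "0 0 0 0 0 -0.2 0" --pt "0 0 0 0 0 -0.5 0" --pt "0 0 -0.06 0 0 -0.8 0" --pt "0 0 -0.116 0 0 -1 0" --pt "0 0 -0.116 0 0 -1 0" --pt "0 0 -0.116 0 0 -1 0" --pt "0 0 -0.116 0 0 -1 0"

```text
t: 6.42
ee_pos: [493.7, 333.6, 220.1]
orientation: [-2.221, -2.221, 0.005]
ft_force: [0.0, -0.2, -0.8]
width: 0.5
grasp_force: 0.0
```

```bash
python3 - <<'E'
from h import *
print(ctrl.get_obs()['ee_pos'],ctrl.get_obs()['orientation'])
snap('side','side4')
a=cv2.imread('pics/side4.png')[105:215,220:340]; cv2.imwrite('pics/t4.png',cv2.resize(a,None,fx=5,fy=5,interpolation=3))
E
```

```text
[493.6674225  333.62608268 220.0790696 ] [-2.2214511  -2.2205449   0.00480556]
```

View pics/t4.png

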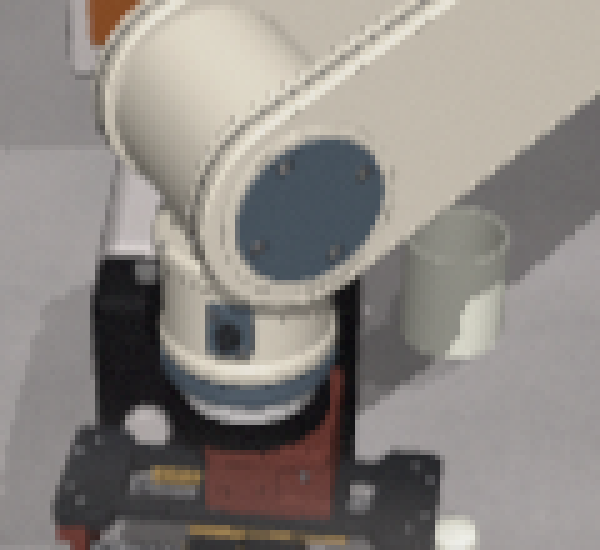

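The arm blocks this view, so I'll move the wrist camera over the toaster.

>>> servo_tool --pt "0 0 0 -0.3 0.05 -0.3 0" --pt "0 0 0 -0.6 0.1 -0.45 0" --pt "0 0 0 -0.9 0.1 -0.45 0" --pt "0 0 0 -1 0.1 -0.45 0"

```text
t: 6.98
ee_pos: [514.6, 132.0, 311.8]
orientation: [2.223, 2.22, -0.001]
ft_force: [0.9, 0.5, -0.5]
width: 0.3
grasp_force: 0.0
```

>>> servo_tool --pt "0 0 0 -0.3 0.05 0 0" --pt "0 0 0 -0.6 0.1 0 0" --pt "0 0 0 -0.9 0.15 0 0" --pt "0 0 0 -1 0.2 0 0"

```text
t: 7.48
ee_pos: [554.3, -68.6, 310.8]
orientation: [-2.224, -2.217, 0.002]
ft_force: [0.4, 0.9, 0.1]
width: 0.6
grasp_force: 0.0
```

>>> servo_tool --pt "0 0 0 -0.3 0.05 0 0" --pt "0 0 0 -0.6 0.08 0 0" --pt "0 0 0 -0.8 0.08 0 0" --pt "0 0 0 -0.8 0.08 0 0" --pt "0 0 0 -0.8 0.08 0 0" --pt "0 0 0 -0.8 0.08 0 0"

```text
t: 8.22
ee_pos: [570.7, -224.2, 311.7]
orientation: [-2.219, -2.223, -0.0]
ft_force: [-0.4, -0.9, 0.9]
width: 0.4
grasp_force: 0.0
```

```bash
python3 - <<'E'
from h import *
snap('wrist','w6');snap('scene','sc6')
cv2.imwrite('pics/c6.png',cv2.resize(cv2.imread('pics/w6.png'),(800,600),interpolation=3))
E
```

```text
(no output)
```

View pics/c6.png

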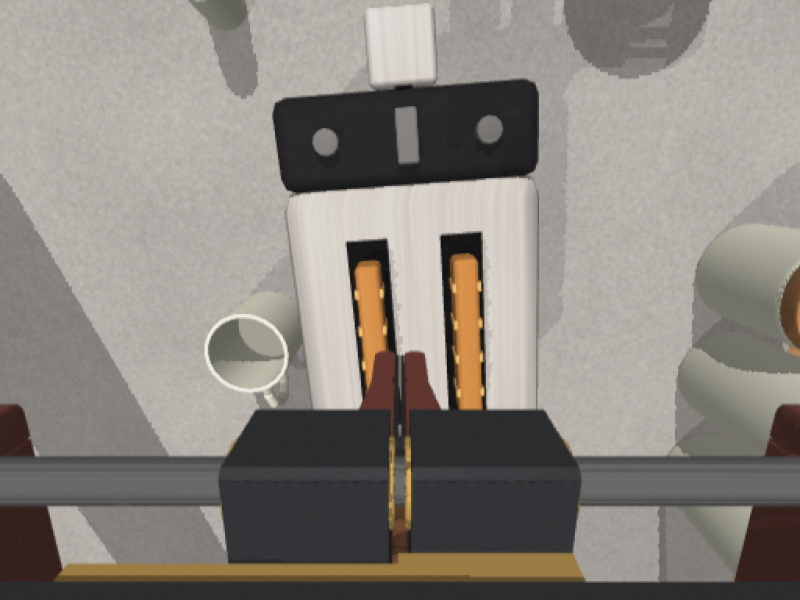

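The lever pad is centred near (401,46), the bar key near (407,134) and the round keys at (325,142) and (489,129).

```bash
python3 - <<'E'
from h import *
np.set_printoptions(precision=1,suppress=True)
w=world('w6')
R=lambda u,v,z:ray('w6',u*.64,v*.64,z)[:2]
P=np.array([R(*p,168) for p in[(366,10),(433,3),(436,82),(370,88)]]);K=R(407,134.5,173)
n,f=R(325,142,173),R(489,129,173)
print('pad',P.tolist(),P.mean(0),'key',K,'near',n,'far',f,np.linalg.norm(f-n))
d=f-n; yaw=np.arctan2(d[1],d[0]); print('yaw keys',np.degrees(yaw)); ey=np.array([-np.sin(yaw),np.cos(yaw)])
L=P.mean(0); v=L-K; print('yaw lever-key',np.degrees(np.arctan2(v[1],v[0]))-90,np.linalg.norm(v),'expect from key +60-ish:',K+60*ey)
for u,v in[(401,46),(385,60),(415,30),(407,134),(407,120),(360,140),(450,100)]: print((u,v),w[round(v*.64),round(u*.64)])
# depth centroid of pad
q=w[4:54,230:282].reshape(-1,3);q=q[(q[:,2]>155)];print(len(q),cv2.minAreaRect(q[:,:2].astype(np.float32)))
print(ctrl.get_obs()['ee_pos']); tip()
E
```

```text
pad [[549.9447006306087, -51.14966313391831], [592.1319343333505, -47.177771617207], [595.0949452987385, -92.60092869030044], [551.7939200647877, -96.30454722554231]] [572.2 -71.8] key [ 576.2 -125.4] near [ 521.6 -130.2] far [ 630.5 -121.9] 109.2415962554186
yaw keys 4.394627853775942
yaw lever-key 4.254638061869869 53.74531753041857 expect from key +60-ish: [571.6 -65.6]
(401, 46) [572.5 -70.1 164. ]
(385, 60) [561.2 -78.3 163.2]
(415, 30) [581.5 -61.  163.8]
(407, 134) [ 575.7 -125.4  174. ]
(407, 120) [ 575.7 -116.6  172.8]
(360, 140) [ 544.1 -128.9  167.1]
(450, 100) [ 605.  -103.   164.4]
2214 ((571.6806030273438, -69.37808990478516), (46.62476348876953, 46.457889556884766), 2.047869920730591)
[ 570.8 -224.5  311.9]
wrist ee [ 570.8 -224.5  311.9] F [ 0.1 -0.   0.8] red z [339.9 342.5 344.2 353.2] 1025
```

>>> servo_tool --pt "0 0 -0.051 0.3 0.006 0 0" --pt "0 0 -0.051 0.6 0.006 0 0" --pt "0 0 -0.051 0.79 0.006 0.15 0" --pt "0 0 -0.051 0.79 0.006 0.35 0" --pt "0 0 -0.051 0.79 0.006 0.55 0" --pt "0 0 -0.051 0.79 0.006 0.75 0" --pt "0 0 -0.051 0.79 0.006 0.77 0" --pt "0 0 -0.051 0.79 0.006 0.77 0" --pt "0 0 -0.051 0.79 0.006 0.77 0"

```text
t: 9.5
ee_pos: [573.1, -67.9, 159.8]
orientation: [2.133, 2.303, 0.003]
ft_force: [-0.0, 0.7, -0.2]
width: 0.4
grasp_force: 0.0
```

```bash
python3 - <<'E'
from h import *
np.set_printoptions(precision=1,suppress=True)
tip()
w=world('tmp'); m=(np.abs(w[...,0]-572)<30)&(np.abs(w[...,1]+66)<35)&(w[...,2]>155)&(w[...,2]<172); q=w[m]; print(len(q),q.min(0),q.max(0))
E
```

```text
wrist ee [573.1 -67.9 159.8] F [-0.   0.7 -0.2] red z [189.7 191.  193.1 201.6] 998
3446 [542.1 -98.1 155. ] [602.  -44.1 166.3]
```

>>> servo_tool --pt "0 0 0 0.005 0 0.05 0" --pt "0 0 0 0.005 0 0.09 0" --pt "0 0 0 0.005 0 0.11 0" --pt "0 0 0 0.005 0 0.13 0" --pt "0 0 0 0.005 0 0.15 0" --pt "0 0 0 0.005 0 0.17 0" --pt "0 0 0 0.005 0 0.19 0" --pt "0 0 0 0.005 0 0.21 0" --pt "0 0 0 0.005 0 0.22 0" --pt "0 0 0 0.005 0 0.22 0"

```text
t: 10.8
ee_pos: [572.1, -66.9, 113.6]
orientation: [2.134, 2.304, 0.001]
ft_force: [0.8, 0.9, -0.8]
width: 0.8
grasp_force: 0.0
```

```bash
python3 - <<'E'
from h import *
np.set_printoptions(precision=1,suppress=True)
tip()
w=world('tmp'); m=(np.abs(w[...,0]-572)<20)&(np.abs(w[...,1]+54)<8)&(w[...,2]>100)&(w[...,2]<172); q=w[m]; print(len(q),q.min(0),q.max(0),np.median(q,0))
a=cv2.imread('pics/tmp.png'); cv2.imwrite('pics/c7.png',a)
E
```

```text
wrist ee [572.1 -66.9 113.6] F [ 0.8  0.9 -0.8] red z [143.4 145.1 147.  155.3] 996
2444 [552.  -62.  131.6] [592. -46. 172.] [571.2 -55.5 140.9]
```

View pics/c7.png

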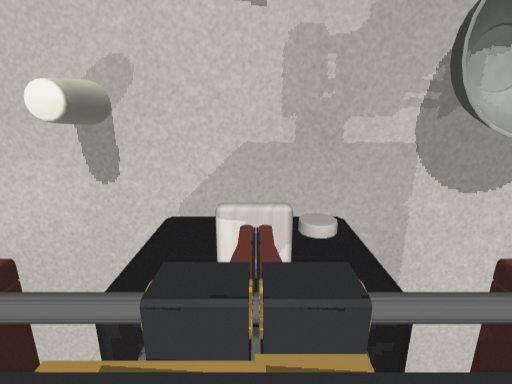

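The tip is on the pad, which has moved down to 141. Continue to the stop at about 132.

>>> servo_tool --pt "0 0 0 0 0 0.015 0" --pt "0 0 0 0 0 0.03 0" --pt "0 0 0 0 0 0.04 0" --pt "0 0 0 0 0 0.045 0" --pt "0 0 0 0 0 0.045 0"

```text
t: 11.48
ee_pos: [572.3, -66.9, 105.0]
orientation: [2.134, 2.304, 0.001]
ft_force: [2.8, -0.9, 2.9]
width: 0.5
grasp_force: 1.6
```

>>> servo_tool --pt "0 0 0 0 0 0.005 0" --pt "0 0 0 0 0 0.01 0" --pt "0 0 0 0 0 0.01 0"

```text
t: 11.85
ee_pos: [572.4, -66.9, 104.1]
orientation: [2.134, 2.304, 0.001]
ft_force: [-0.4, 0.3, 12.6]
width: 0.6
grasp_force: 6.7
```

>>> servo_tool --pt "0 0 0 0 0 0.004 0" --pt "0 0 0 0 0 0.004 0"

```text
t: 12.1
ee_pos: [572.5, -66.9, 104.0]
orientation: [2.134, 2.304, 0.002]
ft_force: [-3.2, -0.3, 19.2]
width: 0.4
grasp_force: 9.4
```

```bash
python3 - <<'E'
from h import *
np.set_printoptions(precision=1,suppress=True)
tip()
w=world('tmp'); m=(np.abs(w[...,0]-572)<20)&(np.abs(w[...,1]+54)<6)&(w[...,2]>100)&(w[...,2]<150); print(np.median(w[m],0))
E
```

```text
wrist ee [572.5 -66.9 104. ] F [-3.2 -0.3 19.2] red z [134.  135.5 137.4 145.7] 1000
[571.7 -54.9 132. ]
```

>>> servo_tool --pt "0 0 0 0 0 -0.2 0" --pt "0 0 0 0 0 -0.45 0" --pt "0 0 0 0 0 -0.7 0" --pt "0 0 0 -0.2 0 -0.9 0" --pt "0 0 0 -0.5 0.0 -0.9 0" --pt "0 0 0 -0.75 0.06 -0.9 0" --pt "0 0 0 -0.75 0.06 -0.9 0" --pt "0 0 0 -0.75 0.06 -0.9 0" --pt "0 0 0 -0.75 0.06 -0.9 0"

```text
t: 13.28
ee_pos: [594.6, -214.0, 281.6]
orientation: [-2.132, -2.305, 0.0]
ft_force: [0.2, 0.2, -0.2]
width: 0.6
grasp_force: 0.0
```

```bash
python3 - <<'E'
from h import *
np.set_printoptions(precision=1,suppress=True)
print(ctrl.get_obs()['ee_pos'])
snap('wrist','w8'); w=world('w8'); im=np.load('pics/w8.npz')['im'].astype(int)
b=np.hypot(w[...,0]-576.2,w[...,1]+125.4)<80
m=((b&(im.min(2)>75)&(w[...,2]>168)&(w[...,2]<180)&(np.abs(w[...,1]+125)<25))).astype(np.uint8)
n,l,s,c=cv2.connectedComponentsWithStats(m)
for i in range(1,n):
  if s[i,4]>15: print(s[i],c[i],ray('w8',*c[i],173),w[l==i].mean(0))
m=(np.abs(w[...,0]-572)<20)&(np.abs(w[...,1]+70)<12)&(w[...,2]>100)&(w[...,2]<175); print('pad',np.median(w[m],0))
E
```

```text
[ 594.6 -214.   281.6]
[235  74  16  40 599] [243.   93.4] [ 576.  -125.2  173. ] [ 576.  -125.3  172.7]
[177  84  18  20 273] [185.4  93.5] [ 521.5 -129.6  173. ] [ 521.4 -129.6  172.4]
[292  85  18  19 269] [300.5  93.9] [ 630.5 -121.4  173. ] [ 630.6 -121.4  172.6]
pad [571.9 -69.8 131.6]
```

>>> servo_tool --pt "0 0 0 0.25 -0.04 0 0" --pt "0 0 0 0.449 -0.059 0.1 0" --pt "0 0 0 0.449 -0.059 0.3 0" --pt "0 0 0 0.449 -0.059 0.5 0" --pt "0 0 0 0.449 -0.059 0.6 0" --pt "0 0 0 0.449 -0.059 0.6 0" --pt "0 0 0 0.449 -0.059 0.6 0" --pt "0 0 0 0.449 -0.059 0.6 0"

```text
t: 14.32
ee_pos: [577.3, -126.8, 163.4]
orientation: [2.133, 2.304, 0.002]
ft_force: [-0.8, -0.1, 0.8]
width: 0.2
grasp_force: 0.0
```

>>> servo_tool --pt "0 0 0 0 0 0.03 0" --pt "0 0 0 0 0 0.06 0" --pt "0 0 0 0 0 0.08 0" --pt "0 0 0 0 0 0.1 0" --pt "0 0 0 0 0 0.11 0" --pt "0 0 0 0 0 0.115 0" --pt "0 0 0 0 0 0.115 0"

```text
t: 15.2
ee_pos: [576.3, -126.8, 140.4]
orientation: [-2.135, -2.305, 0.0]
ft_force: [-6.2, 1.2, 14.2]
width: 0.3
grasp_force: 6.6
```

>>> servo_tool --pt "0 0 0 0 0 0.003 0" --pt "0 0 0 0 0 0.004 0" --pt "0 0 0 0 0 0.004 0"

```text
t: 15.58
ee_pos: [576.4, -126.8, 140.3]
orientation: [2.135, 2.305, -0.0]
ft_force: [-7.2, 1.7, 18.8]
width: 0.4
grasp_force: 9.3
```

>>> servo_tool --pt "0 0 0 0 0 -0.1 0" --pt "0 0 0 0 0 -0.3 0" --pt "0 0 0 0 0 -0.5 0" --pt "0 0 0 -0.2 0 -0.7 0" --pt "0 0 0 -0.44 0.06 -0.7 0" --pt "0 0 0 -0.44 0.06 -0.7 0" --pt "0 0 0 -0.44 0.06 -0.7 0" --pt "0 0 0 -0.44 0.06 -0.7 0"

```text
t: 16.58
ee_pos: [594.7, -212.5, 277.7]
orientation: [-2.133, -2.305, 0.001]
ft_force: [-1.0, 0.9, 0.0]
width: 0.6
grasp_force: 0.0
```

```bash
python3 - <<'E'
from h import *
np.set_printoptions(precision=1,suppress=True)
snap('wrist','w9'); w=world('w9'); im=np.load('pics/w9.npz')['im'].astype(int)
b=np.hypot(w[...,0]-576.2,w[...,1]+125.4)<80
m=((b&(im.min(2)>75)&(w[...,2]>166)&(w[...,2]<180)&(np.abs(w[...,1]+125)<25))).astype(np.uint8)
n,l,s,c=cv2.connectedComponentsWithStats(m)
for i in range(1,n):
  if s[i,4]>15: print(s[i],w[l==i].mean(0))
m=(np.abs(w[...,0]-572)<20)&(np.abs(w[...,1]+70)<12)&(w[...,2]>100)&(w[...,2]<175); print('pad',np.median(w[m],0))
snap('side','s9'); w=world('s9');im=np.load('pics/s9.npz')['im']
c=np.array([530.3,257.9]);yaw=np.radians(-9.97);ex=np.array([np.cos(yaw),np.sin(yaw)]);ey=np.array([-ex[1],ex[0]])
loc=np.stack([(w[...,:2]-c)@ex,(w[...,:2]-c)@ey,w[...,2]],-1)
for y in(70,0,-70):
  q=loc[(im.max(2)<80)&(np.abs(loc[...,0]+30)<25)&(np.abs(loc[...,1]-y)<15)&(loc[...,2]>42)]
  print(y,'-x end z',q[q[:,0]<-40][:,2].max(),'+x end z',q[q[:,0]>-20][:,2].max())
E
```

```text
[235  75  16  40 628] [ 576.  -125.1  172.5]
[175  86  19  19 279] [ 521.3 -129.6  172.5]
[292  86  19  19 275] [ 630.6 -121.3  172.7]
pad [571.8 -69.8 131.7]
70 -x end z 55.33458614639445 +x end z 61.71548159658542
0 -x end z 59.95877977470346 +x end z 53.6628421256281
-70 -x end z 59.87655262979233 +x end z 52.77103980054166
```

Rocker a is on and b and c are still off. The lever is down, the bar key is back up and the toaster hasn't moved.

```bash
python3 -c "
from workcell import ctrl
print(ctrl.close_job())"
```

```text
the job is handed in; nothing more can be done
None
```

The job is done and handed in at about 17 s: rocker a (the round plug's socket) is on, the lever is fully down, and the defrost key was pressed fully and is back up; the camera check showed the toaster, the other rockers and the round keys unmoved.

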